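# Hang the laser enclosure's lift-off door

### The arm

A 6-joint arm with a two-finger parallel gripper is mounted at the origin on the work surface. World frame = base frame: x ahead of the robot, y to its left, z up, the work surface at z = 0. Lengths are in m, angles in rad, forces in N, time in s.
With the tool pointing down it reaches from about 0.3 to 0.775 m from the base axis. Payload 14.6 kg.
Tool frame: the origin (TCP) lies midway between the tips of the shut fingers; the grasp point (between the pads) lies 19 mm behind it; z points along the fingers, y is the line along which they close (so a half turn about z gives the same grasp; the last joint's range is limited). The gripper opens to 94 mm and grips with 3 to 60 N. Pads are 16 mm wide; open, the fingers measure 119 mm over their backs; the gripper's body (75 mm by 177 mm) begins 78 mm behind the grasp point.
Start: joints at [1.141, 0.3, 1.521, -0, 1.321, -0.067], TCP at [0.195, 0.514, 0.205] pointing down, gripper open.
Joint ranges: [-3.03, 3.03], [-0.79, 2.21], [0.23, 2.52], [-1.04, 4.18], [0, 3.07], [-2.55, 2.55]. Speed limits (rad/s): [2.22, 2.22, 2.57, 3.14, 3.14, 3.14].

### API

Orientations are given as a unit quaternion [w, x, y, z].
In Python, from cell import robot gives the robot as it stands.
- The arm moves only by the tool play_rows, never from a script. Its argument "plan" is a list of rows, each a list of 5 numbers: the opening, from -1 (shut) to 1 (fully open), then the shift along the tool's x, y, z in mm, then the turn about the tool's z in degrees. A call has 1 to 5 rows; each row is the pose to reach, as a shift and turn from the pose commanded when the call began, along the tool's axes at that moment; what a row does not reach only later rows make up. A row lasts 1/8 s, in which the tool goes at most 62.5 mm and 10.7 degrees, less where a joint would pass 70% of its speed; a pose out of reach is approached as far as the arm can. A call with a gripper value outside its range is refused whole. The fingers move at their own pace and stop on an object; "grip_force" is the grip in N (left out, the last holds). Time passes only in rows, so rows that repeat a pose let the fingers close. It gives the time, the measured TCP pose, the force, the opening and the grip force at its end, in the units of the state.
- robot.observe(): the state, without advancing time (a new reading comes with each control period).
- robot.capture(name): name is "side" or "top"; returns a dict with "img" (480x640x3 uint8, red, green, blue), "fx", "fy", "cx", "cy" (pixels), "xyz" and "attitude" of the camera in the world. Camera axes: x right, y down, z forward; pixel columns grow to the right and rows downward; lengths in m; the calibration is good to about 2 mm. A picture is of the moment at which its call begins. There is no depth.
- robot.job_done(): hands the job in; it is judged then, once.
The state is a dict: "time": time; "joint_pos": joint angles; "joint_vel": joint speeds; "tau": joint torques, N m; "ee_pos": TCP position; "orientation": TCP orientation; "contact_force": force on the tool from outside, world axes, zero at the start; "ft_torque": the same for the moment, N m; "width": finger opening in m; "gripper_force": force on a finger pad.
Only numpy, scipy, OpenCV 4.12 (cv2) and the standard library are available. Lean on these libraries where they do the work, as an engineer would, in place of code of your own. Each camera call takes 0.05 s, during which the arm holds its last target. There are 200 camera calls.

### The job

Take the amber-windowed door out of its rack and hang it on the laser enclosure while it stands wide open: lower it so that both knuckles drop over the two hinge pins together and sit fully home on their shoulders. Then swing it shut against the rubber seal and leave it hanging there, upright and shut. The hinge plate is clamped in slots and never sits quite where the drawing puts it, so feel for the pins with a light hand (a push of 5 N is plenty; 30 N on hinge or frame is too much), do not drop the door, and leave the other things on the bench where they are.

Things in the scene. Friction and masses are not known exactly. Their poses are not given: they have to be found in the camera images.
- enclosure: Fixed laser enclosure: base 230 x 230 mm, 198 mm high, black frame, amber sides and roof, open front. Origin: centre of the underside; -x is the way the open front faces, z up. On the front's -y post a steel hinge plate carries two upright brass pins on one axis, nominally at x -117, y -97 mm. The plate is clamped rigidly in slots up to 11 mm either way along y, which no pose shows.
- pin_nominal (a point): Point of the enclosure on the nominal pin axis, on top of the lower shoulder, 48 mm above the table; axes as the enclosure. The real pins, both together, are up to 11 mm from it along the enclosure's y, exact along x and z. Each pin: 8.6 mm diameter, 18 mm long, flat tip 7.6 mm across with a small bevel, standing on a round shoulder 18 mm in diameter and 18 mm high.
- pin_upper (a point): As pin_nominal, on top of the upper shoulder, 146 mm above the table. The pin tips are at 66 and 164 mm, the upper shoulder's underside at 128 mm, the face of the hinge plate 13 mm behind the axis (toward enclosure +x). Hung and let go, the door sags by its play (about 0.025 rad) and already loads the pins with about 10 N in all, the limit counts this too.
- latch_post (a point): Point of the enclosure (x -117, y 85, z 100 mm) where door_latch comes when the door is shut, give or take 11 mm along y. The rubber seal beside it stops the door there with its axes parallel to the enclosure's. A lip, underside 190 mm up, reaches over the back 6 mm of the shut door's thickness, so the door can be hung or lifted off only when open.
- door: Loose lift-off door, 0.24 to 0.39 kg: aluminium frame 170 wide (y), 165 high (z), 10 mm thick (x), amber window. Origin: centre of the panel's underside; z up, -x outer face, -y hinge edge. Hung home its underside is 20 mm up. Its yaw is the enclosure's plus the opening angle (open 90 degrees: free edge along the enclosure's -x). It turns easily on the pins and stays where left.
- door_hinge (a point): Point of the door on its knuckle axis at the underside of the lower knuckle (door x 0, y -97, z 28 mm); level with pin_nominal when home. Two steel knuckles, outer diameter 18, through hole 10, height 24 mm, axis 12 mm outside the hinge edge; the upper one's underside is at door z 126 mm.
- door_grip (a point): Point on the top edge of the door, above its centre of mass (door x 0, y -6, z 165 mm). The top rail is 36 mm tall and 10 mm thick to pinch.
- door_latch (a point): Point on the door's free edge (door x 0, y 85, z 80 mm). A black knob, 18 mm across, stands 16 mm out of the outer face at door y 73, z 70 mm.
- rack: Fixed grey slotted rack, base 130 x 160 mm, 12 mm thick; origin on the table under the middle of the door's slot. The door starts upright in it. Slots are formed by 36 mm tall cheeks on the base (tops 48 mm up) with 1.5 mm play each side of a panel; lift a panel straight up. The door stands in the slot farther from the robot.
- spare_panel: Bystander: loose plain grey panel 130 x 100 x 6 mm in the rack's other slot, 65 mm from the door, top 112 mm up; origin under its middle.
- goggles: Bystander: loose orange safety goggles, about 135 x 140 x 52 mm, origin under the nose bridge.
- wash_bottle: Bystander: white wash bottle, 68 mm across, 200 mm high with spout, origin under its centre.
- ball_driver: Bystander: orange-handled driver lying flat, origin under its middle.
- lens_mount: Bystander: black lens mount, 50 x 50 mm, origin under its centre.
- filter_holder: Bystander: flat black filter holder, 75 x 30 x 6 mm, origin under its centre.
- carton: Bystander: white carton with a blue band, 80 x 150 x 60 mm, origin under its centre.
- screw_cup: Bystander: small steel cup, 60 mm across, 35 mm high, origin under its centre.
Things that resemble listed ones, but are neither listed nor needed, are in the scene too. There is more than one size of the door; the job needs the larger.

How it is judged:
By the outcome, as a careful person would: the job done as asked, in the order asked, and still so for the second after the job is handed in, with the robot touching nothing.
It also fails if it takes over 72 s, if anything falls off the work surface, if the arm or the gripper's body presses on something with over 40 N, if the wrist force passes 120 N, or if a joint passes its speed limit or range.

## Working session

There is one attempt and no reset: what is moved stays moved. The work goes in short steps, Python scripts to look and compute and a tool call to move; the robot and the scene stay as the last step left them, time stands still between calls to the robot, and variables do not carry over. Pictures are saved under pics/ and viewed, at most 10 in all, crops included, and the job is handed in when it is done.

Besides the shell and the picture viewer there is one more tool, called after "Call:" as a command line: name --pt "numbers of a row" for each row, then --argument value for the rest. play_rows: Moves the arm, as the interface text tells. Its arguments: {"type":"object","properties":{"plan":{"type":"array"},"grip_force":{"type":"number"}},"required":["plan"]}

```bash
mkdir -p pics; ls; python3 - <<'E'
from cell import robot
import cv2
s=robot.observe();print(s)
for n in("top","side"):
    c=robot.capture(n);cv2.imwrite(f"pics/{n}0.png",c["img"][:,:,::-1]);print({k:v for k,v in c.items() if k!="img"})
E
```

```text
pics
{'time': 0.0, 'joint_pos': array([ 1.14141326e+00,  3.00478677e-01,  1.52159706e+00, -7.70648174e-08,
        1.32070418e+00, -6.66044340e-02]), 'joint_vel': array([-0.00135831,  0.00053342,  0.00091706,  0.00184382, -0.00025067,
       -0.00221516]), 'tau': array([ 8.68230163e-04, -5.31795430e+01, -3.52741170e+01,  7.08779809e-02,
        2.43610900e-02, -6.57323335e-05]), 'ee_pos': array([0.19507227, 0.51395391, 0.20487542]), 'orientation': array([-1.45676628e-04,  1.80396228e-01,  9.83593843e-01, -5.75480674e-04]), 'contact_force': array([ 0.18250969,  0.29204322, -0.00332004]), 'ft_torque': array([-0.09180833, -0.01453331,  0.03257805]), 'gripper_force': 0.0, 'width': 0.09382695912276073}
{'fx': 454.55296825381333, 'fy': 454.55296825381333, 'cx': 322.05518010580204, 'cy': 236.83094225884162, 'xyz': array([ 0.32898685, -0.0291698 ,  1.07610994]), 'attitude': array([ 0.07322692, -0.6766171 ,  0.72890974, -0.0742813 ])}
{'fx': 604.285768207153, 'fy': 604.285768207153, 'cx': 307.25323680054055, 'cy': 241.15738008646392, 'xyz': array([-0.01724725, -0.62966189,  1.13417805]), 'attitude': array([-0.30708568,  0.87928561, -0.34425737,  0.11849922])}
```

View pics/top0.png

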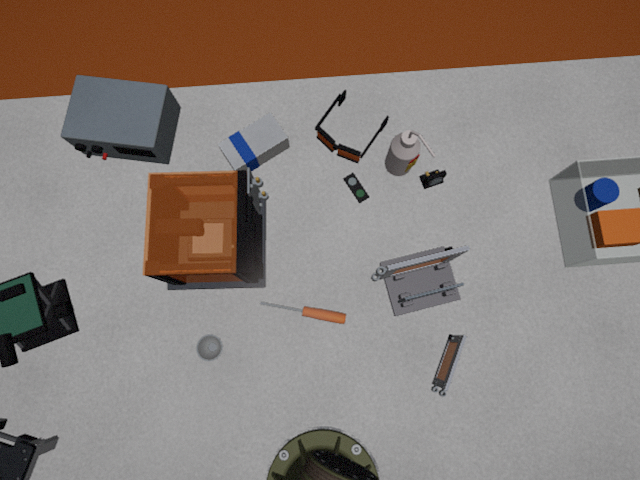

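View pics/side0.png

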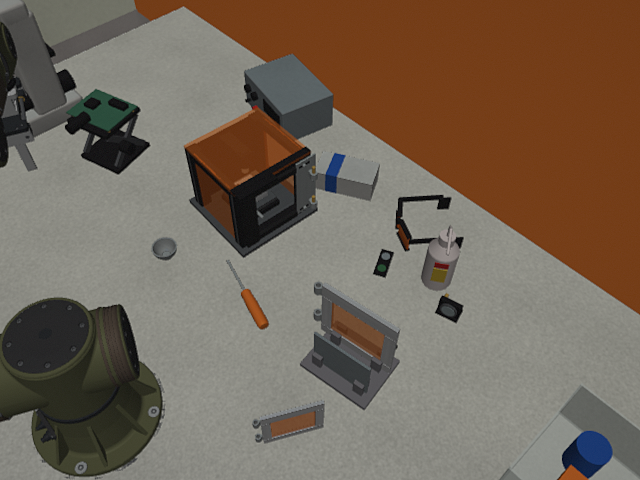

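```bash
cat > h.py <<'E'
import numpy as np,cv2
from scipy.spatial.transform import Rotation as R
from scipy.optimize import least_squares
C={'top':(454.55296825381333,322.05518010580204,236.83094225884162,[0.32898685,-0.0291698,1.07610994],[0.07322692,-0.6766171,0.72890974,-0.0742813]),
'side':(604.285768207153,307.25323680054055,241.15738008646392,[-0.01724725,-0.62966189,1.13417805],[-0.30708568,0.87928561,-0.34425737,0.11849922])}
def rot(q): return R.from_quat(q,scalar_first=True).as_matrix()
def proj(n,P):
    f,cx,cy,t,q=C[n];p=(np.atleast_2d(P)-t)@rot(q)
    return np.c_[cx+f*p[:,0]/p[:,2],cy+f*p[:,1]/p[:,2]]
def ray(n,uv):
    f,cx,cy,t,q=C[n];return np.array(t),rot(q)@[(uv[0]-cx)/f,(uv[1]-cy)/f,1]
def onz(n,uv,z):
    t,d=ray(n,uv);return t+d*(z-t[2])/d[2]
def tri(a,b):
    (t,d),(s,e)=ray('top',a),ray('side',b)
    k=np.linalg.lstsq(np.c_[d,-e],s-t,rcond=None)[0];p,q=t+k[0]*d,s+k[1]*e
    return (p+q)/2,np.linalg.norm(p-q)
E
python3 - <<'E'
import cv2,numpy as np
t=cv2.imread('pics/top0.png');s=cv2.imread('pics/side0.png')
def crop(i,u,v,w,h,k):
    c=cv2.resize(i[v:v+h,u:u+w],None,fx=k,fy=k,interpolation=cv2.INTER_CUBIC)
    for x in range((u+9)//10*10,u+w,10): cv2.putText(c,str(x),((x-u)*k,8),0,.28,(0,255,255),1);cv2.line(c,((x-u)*k,10),((x-u)*k,14),(0,255,255))
    for y in range((v+9)//10*10,v+h,10): cv2.putText(c,str(y),(0,(y-v)*k+4),0,.28,(0,255,255),1)
    return c
a=crop(t,140,160,133,150,3);b=crop(s,187,100,133,150,3)
cv2.imwrite('pics/enc.png',np.hstack([a,b]))
a=crop(t,367,235,100,90,4);b=crop(s,300,275,100,135,4)
a=np.vstack([a,np.zeros((b.shape[0]-a.shape[0],400,3),np.uint8)])
cv2.imwrite('pics/rack.png',np.hstack([a,b]))
E
```

```text
(no output)
```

View pics/enc.png

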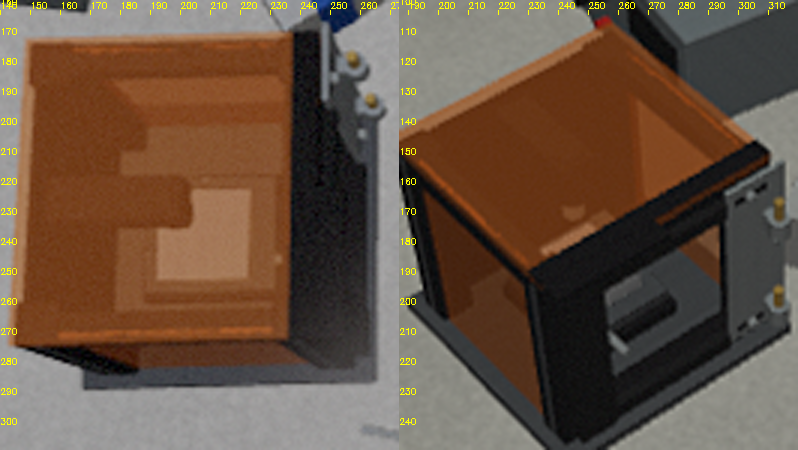

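View pics/rack.png

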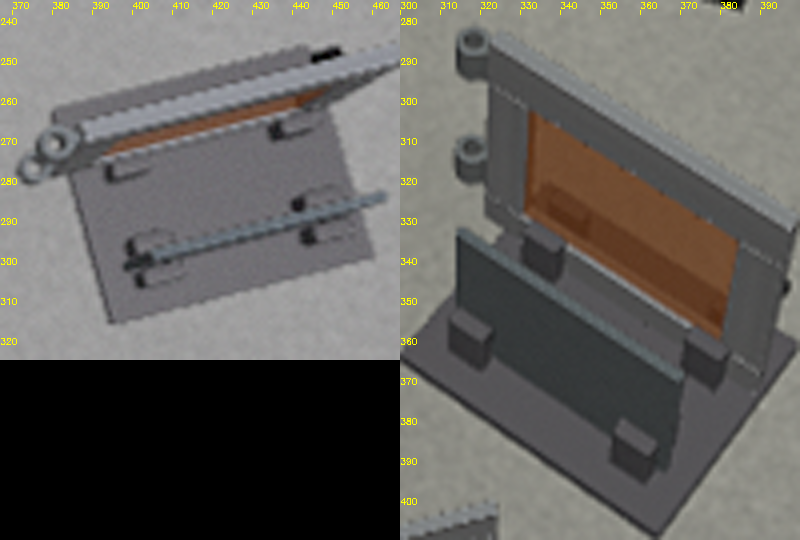

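The enclosure crop shows the upper pin tip at about (257.3,179.7) top / (313.7,167) side and the lower at (263.7,193) / (313.7,196). The rack crop shows the door's upper knuckle ring at (381.3,270.8) top / (318.5,285) side. The knob is on the far side, at the right.

```bash
python3 - <<'E'
from h import *
t=cv2.imread('pics/top0.png');s=cv2.imread('pics/side0.png')
def brass(i,u,v,w,h):
    c=cv2.cvtColor(i[v:v+h,u:u+w],cv2.COLOR_BGR2HSV);m=((c[...,1]>90)&(c[...,0]<32)&(c[...,0]>12)).astype('u1')
    n,l,st,ce=cv2.connectedComponentsWithStats(m)
    return [(st[k],ce[k]+[u,v]) for k in range(1,n) if st[k,4]>3]
for a in brass(t,248,172,24,30):print('T',a)
for a in brass(s,306,155,16,50):print('S',a)
for n,uv,z in [('top',(257.3,179.7),.162),('side',(313.7,167),.162),('top',(263.7,193),.064),('side',(313.7,196),.064)]:print(n,onz(n,uv,z)*1e3)
print(tri((257.3,179.7),(313.7,167)),tri((263.7,193),(313.7,196)))
print('ring',onz('top',(381.3,270.8),.162),onz('side',(318.5,285),.162),tri((381.3,270.8),(318.5,285)))
print('edge',onz('side',(323.3,284),.177),onz('side',(399.3,329.5),.177))
# door top rail in top view
g=cv2.cvtColor(t,cv2.COLOR_BGR2GRAY)[238:280,383:472];sat=cv2.cvtColor(t,cv2.COLOR_BGR2HSV)[238:280,383:472,1]
lab=[]
for u in range(8,72,4):
    col=g[:,u].astype(int);print(u+383,' '.join(map(str,col[max(0,int(28-u*.28)-8):int(28-u*.28)+12])),max(0,int(28-u*.28)-8)+238)
# enclosure edges
for n,a,b,z in [('top',(149,173.3),(144.7,275),.198),('top',(149,173.3),(236.7,171.3),.198),('top',(144.7,275),(236,273),.198),('top',(167.7,289.3),(265,287),.0),('side',(190.3,202.7),(250,250),.0),('side',(250,250),(317.3,209.3),.0)]:
    A,B=onz(n,a,z),onz(n,b,z);d=B-A;print(n,A.round(4),B.round(4),np.hypot(*d[:2]).round(4),np.degrees(np.arctan2(d[1],d[0])).round(2))
from cell import robot
print(rot(robot.observe()['orientation']).round(3))
E
```

```text
T (array([ 8,  5,  4,  6, 14], dtype=int32), array([257.28571429, 179.5       ]))
T (array([14, 20,  3,  4, 11], dtype=int32), array([263.09090909, 193.36363636]))
S (array([ 6, 11,  3,  8, 22], dtype=int32), array([313.        , 169.18181818]))
S (array([ 6, 40,  3,  7, 21], dtype=int32), array([313., 198.]))
top [656.05656671  89.6531456  162.        ]
side [660.64163949  87.64614256 162.        ]
top [657.52403812  88.97164223  64.        ]
side [661.64467302  87.95643694  64.        ]
(array([0.65844656, 0.08863384, 0.16162736]), np.float64(0.004834080840436409)) (array([0.65905023, 0.08795958, 0.06497165]), np.float64(0.003990962462635419))
ring [ 0.44366669 -0.15205091  0.162     ] [ 0.44610221 -0.15540777  0.162     ] (array([ 0.44563711, -0.15335427,  0.15931268]), np.float64(0.0037142171547490405))
edge [ 0.44727894 -0.16729025  0.177     ] [ 0.4794759  -0.33290457  0.177     ]
391 158 156 155 160 125 108 108 109 109 129 148 153 149 153 113 81 75 82 83 95 255
395 160 158 158 162 127 109 107 108 108 131 147 153 148 150 115 82 76 84 85 113 254
399 160 158 158 162 127 108 106 1
[... 893 characters left out ...]
3 158 159 160 161 160 130 107 108 109 109 129 148 148 146 151 109 75 68 62 59 241
447 158 158 159 157 157 163 167 118 38 6 113 147 150 147 151 110 73 63 61 74 240
451 160 161 159 157 156 159 162 160 116 38 3 124 150 147 146 150 110 73 72 74 238
top [0.6736 0.3049 0.198 ] [0.4652 0.3122 0.198 ] 0.2086 178.0
top [0.6736 0.3049 0.198 ] [0.6643 0.1261 0.198 ] 0.179 -92.98
top [0.4652 0.3122 0.198 ] [0.4559 0.1347 0.198 ] 0.1777 -93.01
top [0.4578 0.3344 0.    ] [0.4461 0.1043 0.    ] 0.2304 -92.91
side [0.4581 0.3261 0.    ] [0.473  0.1067 0.    ] 0.2199 -86.12
side [0.473  0.1067 0.    ] [0.678  0.0918 0.    ] 0.2055 -4.17
[[-0.935  0.355 -0.   ]
 [ 0.355  0.935 -0.001]
 [ 0.    -0.001 -1.   ]]
```

```bash
cat >> h.py <<'E'
def go(x,y,z,yang=None,s=None):
    "tool shift (mm) and turn (deg) to world TCP x,y,z (m), tool-y world angle deg"
    if s is None:
        from cell import robot; s=robot.observe()
    M=rot(s['orientation']);d=M.T@(np.array([x,y,z])-s['ee_pos'])*1e3
    a=np.degrees(np.arctan2(M[1,1],M[0,1]));t=0 if yang is None else -((yang-a+180)%360-180)
    print('shift',d.round(1),'turn',round(t,2),'| yang',a.round(2),'pos',s['ee_pos'].round(4),'F',s['contact_force'].round(2),'w',round(s['width'],4),'t',round(s['time'],2),'norm',np.linalg.norm(d).round(0))
E
python3 - <<'E'
from h import *
A=onz('top',(391,266.6),.177);B=onz('top',(447,252.6),.177);print(A,B,np.degrees(np.arctan2(*(B-A)[1::-1])))
dirn=np.array([.191,-.982])
for P in (onz('top',(388,267.4),.177),onz('top',(381.3,270.8),.162)):print(P)
print('bottle',onz('top',(403,150),.12))
go(.4622,-.2428,.33,11)
E
```

```text
[ 0.4487272  -0.17013896  0.177     ] [ 0.46850963 -0.28490266  0.177     ] -80.21973477933551
[ 0.44757387 -0.16401716  0.177     ]
[ 0.44366669 -0.15205091  0.162     ]
bottle [ 0.7161189  -0.23346314  0.12      ]
shift [-518.3 -612.9 -124.5] turn 58.21 | yang 69.21 pos [0.1951 0.514  0.205 ] F [-0.86 -0.16 -0.06] w 0.094 t 0.1 norm 812.0
```

Call:
play_rows --pt "1 -20 -20 -50 0" --pt "1 -55 -60 -90 0" --pt "1 -95 -105 -110 0" --pt "1 -135 -150 -120 0" --pt "1 -173 -200 -125 0"

```text
time: 0.72
ee_pos: [0.2851, 0.2676, 0.3305]
orientation: [0.0, 0.18, 0.984, 0.0]
contact_force: [1.1, -0.0, 0.5]
width: 0.0941
gripper_force: 0.0
```

Call:
play_rows --pt "1 -38 -46 0 10" --pt "1 -76 -92 0 20" --pt "1 -114 -138 0 30" --pt "1 -152 -184 0 40" --pt "1 -190 -220 0 50"

```text
time: 1.35
ee_pos: [0.3845, -0.0059, 0.3303]
orientation: [0.0, 0.582, 0.813, 0.0]
contact_force: [0.4, 1.1, -0.9]
width: 0.0938
gripper_force: 0.0
```

```bash
python3 -c "
from h import *
go(.4617,-.2420,.33,10.6)"
```

```text
shift [-248.4   -3.2    0.3] turn 8.23 | yang 18.83 pos [ 0.3845 -0.0059  0.3303] F [ 0.42  1.05 -0.93] w 0.0938 t 1.35 norm 248.0
```

Call:
play_rows --pt "1 -55 -1 0 4" --pt "1 -110 -2 0 8" --pt "1 -165 -3 0 8" --pt "1 -220 -3 0 8" --pt "1 -248 -3 0 8"

```text
time: 1.98
ee_pos: [0.4633, -0.2412, 0.3292]
orientation: [-0.001, 0.635, 0.772, -0.0]
contact_force: [0.1, 1.5, 0.1]
width: 0.0938
gripper_force: 0.0
```

```bash
python3 -c "
from h import *
from cell import robot
go(.4617,-.2420,.143,10.6)
for n in('top','side'):cv2.imwrite(f'pics/{n}1.png',robot.capture(n)['img'][:,:,::-1])
a=cv2.imread('pics/top1.png');b=cv2.imread('pics/side1.png')
cv2.imwrite('pics/v1.png',np.hstack([cv2.resize(a[200:350,350:500],(400,400)),cv2.resize(b[200:400,260:460],(400,400))]))"
```

```text
shift [ -0.6  -1.5 186.2] turn 0.51 | yang 11.11 pos [ 0.4633 -0.2412  0.3292] F [0.08 1.53 0.14] w 0.0938 t 1.98 norm 186.0
```

View pics/v1.png

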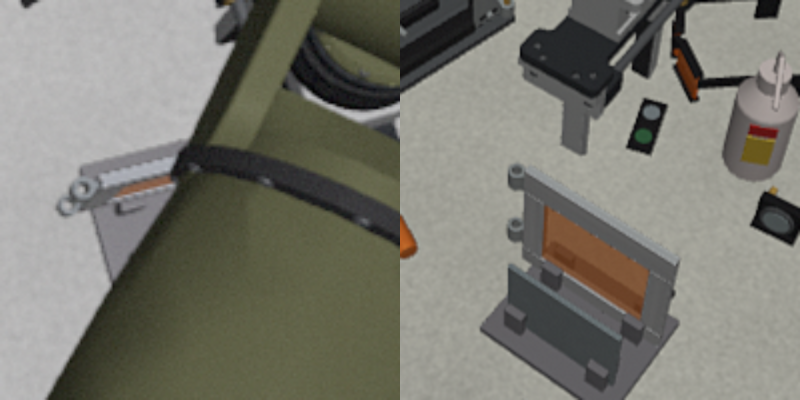

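The gripper is above the door rail and aligned with it in the side view, and nothing is in the way. Descending.

Call:
play_rows --pt "1 -1 -1 50 0.5" --pt "1 -1 -1 100 0.5" --pt "1 -1 -1 150 0.5" --pt "0.5 -1 -1 180 0.5" --pt "0 -1 -1 186 0.5" --grip_force 4

```text
time: 2.7
ee_pos: [0.4617, -0.239, 0.1428]
orientation: [-0.001, 0.638, 0.77, -0.0]
contact_force: [0.2, -0.9, -0.0]
width: 0.0776
gripper_force: 0.0
```

Call:
play_rows --pt "-0.4 0 0 0 0" --pt "-0.7 0 0 0 0" --pt "-1 0 0 0 0" --pt "-1 0 0 0 0" --pt "-1 0 0 0 0"

```text
time: 3.32
ee_pos: [0.4625, -0.2401, 0.1443]
orientation: [0.0, 0.638, 0.77, 0.0]
contact_force: [-0.0, -0.4, 0.9]
width: 0.0275
gripper_force: 0.0
```

```bash
python3 -c "
from h import *
go(.4617,-.2420,.143,10.6)"
```

```text
shift [-1.7 -1.1  1.3] turn 0.11 | yang 10.71 pos [ 0.4625 -0.2401  0.1443] F [-0.02 -0.44  0.88] w 0.0275 t 3.33 norm 2.0
```

Call:
play_rows --pt "-1 0 0 0 0" --pt "-1 0 0 0 0" --pt "-1 0 0 0 0" --pt "-1 0 0 0 0"

```text
time: 3.82
ee_pos: [0.4624, -0.2401, 0.1441]
orientation: [-0.0, 0.638, 0.77, -0.0]
contact_force: [-1.1, 0.7, -0.4]
width: 0.0102
gripper_force: 4.0
```

```bash
python3 -c "
from h import *
go(.4617,-.2420,.143,10.6)
from cell import robot
for i in range(5):
  robot.capture('top');s=robot.observe();print(s['contact_force'].round(2),s['ft_torque'].round(2),s['ee_pos'].round(4),s['gripper_force'])"
```

```text
shift [-1.7 -1.   1.1] turn 0.11 | yang 10.71 pos [ 0.4624 -0.2401  0.1441] F [-1.09  0.69 -0.38] w 0.0102 t 3.83 norm 2.0
[-0.6   0.44  0.48] [-0.12  0.29  0.01] [ 0.4624 -0.2401  0.1441] 3.99862390011549
[-0.9   0.54  0.  ] [-0.14  0.24 -0.06] [ 0.4624 -0.2401  0.1441] 3.998701237142086
[0.07 0.04 1.05] [-0.12  0.3  -0.04] [ 0.4624 -0.2401  0.1441] 3.9988093078136444
[-0.04 -0.08  1.14] [-0.17  0.3  -0.05] [ 0.4624 -0.2401  0.1441] 3.9987295120954514
[-0.54 -0.7   1.03] [-0.12  0.28 -0.02] [ 0.4624 -0.2401  0.1441] 3.998881056904793
```

Call:
play_rows --pt "-1 0 0 0 0" --pt "-1 0 0 -5 0" --pt "-1 0 0 -20 0" --pt "-1 0 0 -40 0" --pt "-1 0 0 -60 0" --grip_force 45

```text
time: 4.7
ee_pos: [0.4627, -0.2401, 0.2058]
orientation: [0.001, 0.638, 0.77, 0.0]
contact_force: [0.9, 0.0, -4.6]
width: 0.0098
gripper_force: 45.0
```

Call:
play_rows --pt "-1 0 0 -25 0" --pt "-1 0 0 -50 0" --pt "-1 0 0 -50 0"

```text
time: 5.08
ee_pos: [0.4631, -0.2404, 0.2564]
orientation: [0.002, 0.638, 0.77, 0.0]
contact_force: [-0.2, 0.8, -4.9]
width: 0.0098
gripper_force: 45.0
```

```bash
python3 -c "
from h import *
go(.654,-.0024,.254,-2.8)
from cell import robot
for i in range(4):
  robot.capture('top');s=robot.observe();print(s['contact_force'].round(2),s['ft_torque'].round(2),s['ee_pos'].round(4),s['gripper_force'])"
```

```text
shift [198.3 231.8   2.6] turn 13.52 | yang 10.72 pos [ 0.4631 -0.2404  0.2564] F [-0.21  0.84 -4.94] w 0.0098 t 5.08 norm 305.0
[ 0.53  0.76 -4.42] [-0.03  0.1  -0.03] [ 0.4627 -0.2401  0.2547] 44.975464940071106
[ 0.22  1.49 -3.54] [-0.03  0.03  0.03] [ 0.4624 -0.2399  0.2537] 44.975470304489136
[-0.6  -0.64 -4.13] [-0.04  0.05 -0.03] [ 0.4622 -0.2399  0.2532] 44.97561693191528
[ 0.18  0.79 -4.2 ] [-0.03  0.07 -0.02] [ 0.4622 -0.2399  0.2531] 44.97567057609558
```

Call:
play_rows --pt "-1 30 35 0 3" --pt "-1 65 78 0 6" --pt "-1 102 122 0 9" --pt "-1 134 160 0 12" --pt "-1 162 192 0 13.5"

```text
time: 5.9
ee_pos: [0.6217, -0.0435, 0.2528]
orientation: [-0.001, 0.724, 0.689, -0.001]
contact_force: [0.1, -1.3, -3.4]
width: 0.0101
gripper_force: 45.0
```

```bash
python3 -c "
from h import *
go(.655,-.040,.187,-2.8)"
```

```text
shift [ 5.1 33.2 65.8] turn -0.02 | yang -2.82 pos [ 0.6217 -0.0435  0.2528] F [ 0.07 -1.28 -3.38] w 0.0101 t 5.9 norm 74.0
```

Call:
play_rows --pt "-1 1 16 0 0" --pt "-1 1 33 10 0" --pt "-1 1 33 40 0" --pt "-1 1 33 66 0" --pt "-1 1 33 66 0"

```text
time: 6.52
ee_pos: [0.6529, -0.0457, 0.1852]
orientation: [-0.002, 0.724, 0.69, -0.002]
contact_force: [-0.7, 0.1, -2.8]
width: 0.0098
gripper_force: 45.0
```

```bash
cat > look.py <<'E'
import sys
from h import *
from cell import robot
k=sys.argv[1]
go(.654,-.0024,.187,-2.8)
for n in('top','side'):cv2.imwrite(f'pics/{n}{k}.png',robot.capture(n)['img'][:,:,::-1])
a=cv2.imread(f'pics/top{k}.png');b=cv2.imread(f'pics/side{k}.png')
def crop(i,u,v,w,h,k):
    c=cv2.resize(i[v:v+h,u:u+w],None,fx=k,fy=k,interpolation=cv2.INTER_CUBIC)
    for x in range((u+9)//10*10,u+w,10): cv2.putText(c,str(x),((x-u)*k,8),0,.28,(0,255,255),1);cv2.line(c,((x-u)*k,10),((x-u)*k,14),(0,255,255))
    for y in range((v+9)//10*10,v+h,10): cv2.putText(c,str(y),(0,(y-v)*k+4),0,.28,(0,255,255),1)
    return c
cv2.imwrite(f'pics/v{k}.png',np.hstack([crop(a,235,160,80,100,5),crop(b,280,130,80,100,5)]))
E
python3 look.py 2
```

```text
shift [43.3 -1.  -1.8] turn 0.01 | yang -2.79 pos [ 0.6529 -0.0457  0.1852] F [-0.74  0.11 -2.83] w 0.0098 t 6.53 norm 43.0
```

View pics/v2.png

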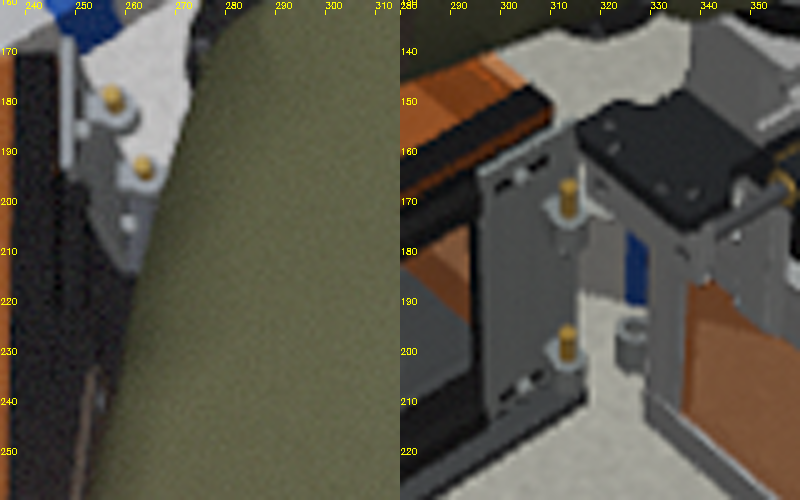

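```bash
python3 -c "
from h import *
s=cv2.imread('pics/side2.png')
g=cv2.cvtColor(s,cv2.COLOR_BGR2GRAY)
print(g[190:208,318:336])
print(cv2.cvtColor(s,cv2.COLOR_BGR2HSV)[164:176,308:318,1]);print(cv2.cvtColor(s,cv2.COLOR_BGR2HSV)[192:204,308:318,1])
k=onz('side',(326.6,195.8),.1055);print('kn',k)
a=np.radians(-92.8);print('expected from tcp',np.array([.6530,-.0457])-.091*np.array([np.cos(a),np.sin(a)]))
for uv,z in [((313.4,195.8),.066),((313.4,167.0),.164),((313.4,202),.048)]:print(onz('side',uv,z))
# shoulder pixel predictions
for P in ([.6585,.0885,.066],[.6585,.0885,.164]):print(proj('side',P),proj('top',P))
"
```

```text
[[162 165 168 164 146 126 127  75  40  39  32  60  85  85  84  83  82  84]
 [162 162 161 161 164 165 166 146 116 116 103  85  82  84  85  84  83  84]
 [162 161 157 159 161 161 161 163 162 166 158 116  80  83  85  84  81  86]
 [158 156 155 158 161 154 136 128 114 123 125 104  80  83  85  84  81  85]
 [158 159 160 163 162 137 116  89  81  86  98  96  82  84  85  84  82  84]
 [159 163 165 166 162 129 116  65  72  74  72  81  81  85  85  84  81  85]
 [156 161 161 165 159 124 122 105  89  89  96  85  83  84  85  85  81  86]
 [157 157 156 163 155  73 107 122 111 112 124  95  82  84  85  85  82  85]
 [159 156 156 166 157  67  67  85  96 101  92  88  81  84  86  84  82  86]
 [159 160 161 166 158  71  67  75  78  76  71  78  83  84  86  84  82  87]
 [165 167 167 168 157  73  70  78  79  77  73  79  85  84  86  83  83  85]
 [170 166 165 166 154  73  70  78  80  78  75  87  82  86  84  83  81  83]
 [167 163 162 164 153  81  66  76  78  77  79 100  81  84  87  83  81  83]
 [165 162 161 162 158 123  78  69  72  71  77 101  82  85  86  84  82  81]
 [168 165 163 160 165 163 128  90 104  99  86  94 
[... 889 characters left out ...]
12  14]
 [  3   7  14   7  94 132 103  23  12  14]
 [  7   7  21  57 156 162 150  58  11  15]
 [  4  10  20  18 167 159 146  40   9  13]
 [ 10   8  17  12 178 166 140  27  10  15]
 [  6  11  17   8 181 166 135  26   9  17]
 [ 10  11  17   8 185 171 138  18  17  15]
 [  4   9  16   6 147 184 132  17  16  12]
 [  7   7  10  11  27  56  39  11  15  14]
 [  8   8   7  12  18  21  18  14   8  13]]
kn [0.65759323 0.04031149 0.1055    ]
expected from tcp [0.65744533 0.04519136]
[0.66029316 0.08758065 0.066     ]
[0.6587479  0.08663398 0.164     ]
[0.6578089  0.08479278 0.048     ]
[[312.59219223 195.96763938]] [[263.76950005 192.323716  ]]
[[312.75942794 166.62694778]] [[257.65649651 178.24850685]]
```

The side view shows the lower knuckle ring centred near (326.7,195.5) and the pin tips at (313.1,196) and (313.2,166.4), so the knuckle is about 47 mm short of the pin along tool x. The arm hides the knuckle in the top view.

Call:
play_rows --pt "-1 12 0 0 0" --pt "-1 26 0 0 0" --pt "-1 38 0 0 0" --pt "-1 46.5 0 0 0" --pt "-1 46.5 0 0 0"

```text
time: 7.25
ee_pos: [0.6563, 0.0013, 0.1882]
orientation: [0.0, 0.724, 0.69, 0.0]
contact_force: [-0.3, -0.8, -3.8]
width: 0.0098
gripper_force: 45.0
```

```bash
python3 look.py 3
```

```text
shift [-3.8 -2.1  1.2] turn 0.07 | yang -2.73 pos [0.6563 0.0013 0.1882] F [-0.31 -0.81 -3.8 ] w 0.0098 t 7.25 norm 5.0
```

View pics/v3.png

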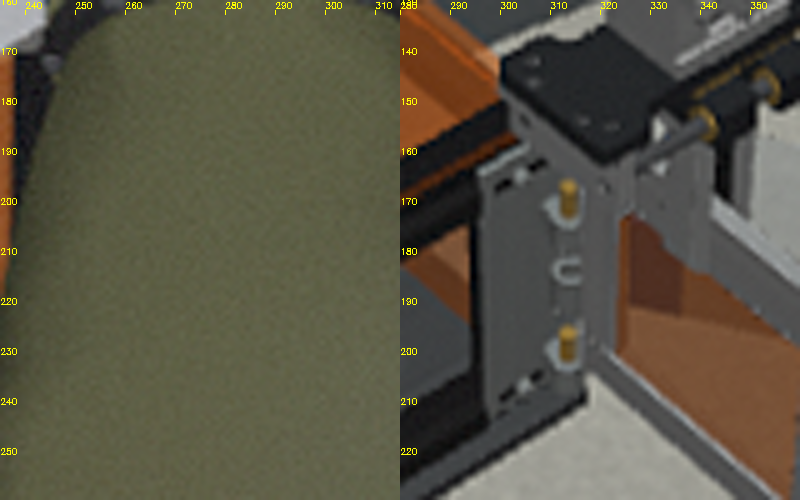

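```bash
python3 -c "
from h import *
g=cv2.cvtColor(cv2.imread('pics/side3.png'),cv2.COLOR_BGR2GRAY)
print(g[177:196,306:320])
L=onz('side',(313.1,196.0),.066);U=onz('side',(313.2,166.4),.164);print(L,U)
for z in(.106,.108,.110):
  P=L+(U-L)*(z-.066)/.098;print(z,P,proj('side',P))
J=np.array([(proj('side',P+d)-proj('side',P))[0] for d in ([.001,0,0],[0,.001,0],[0,0,.001])]);print(J)
P=np.array([.657,.087,.108])
r=P+.009*np.array([[np.cos(a),np.sin(a),0] for a in np.linspace(0,6.28,9)]);print(proj('side',r)-proj('side',P))
"
```

```text
[[ 72  73  73  71  62  74  78  79  78  77  86  82  83  82]
 [ 73  74  75  72  64  74  81  78  79  78  84  82  83  82]
 [ 71  72  74  73  70  75  85  79  77  74  78  82  82  83]
 [ 72  74  73  74  73  72  87  71  78  76  78  82  82  82]
 [ 71  72  73  72  73  82  93  91 100 101  84  81  83  84]
 [ 72  71  74  73  84 115 123 115 118 113  88  81  83  83]
 [ 72  72  73  75 100 127  78  66  73  71  82  82  83  83]
 [ 73  72  73  72  95 124  71  74  76  78  80  82  83  82]
 [ 71  72  73  69  73 115 110 102 102 107  92  81  84  85]
 [ 72  73  74  71  59  74 105 119 119 111  86  83  84  85]
 [ 73  72  73  72  63  69  72  69  70  70  77  83  85  83]
 [ 72  72  75  71  62  71  76  76  78  72  79  82  83  84]
 [ 73  72  73  72  64  73  77  78  77  72  80  82  84  85]
 [ 72  72  72  70  63  70  76  78  77  73  78  82  83  84]
 [ 72  72  73  71  70  82  75  78  77  73  79  83  82  82]
 [ 72  71  72  72  80  92  71  77  74  71  77  82  83  85]
 [ 72  72  72  74  71  70  68  74  73  80  86  82  83  83]
 [ 71  72  72  71  73  69  72  78  78  97 101  80  83  83]
 [ 71  73  73  72  72  75  95 110 102 107 107  79  83  83]]
[0.65932098 0.08759436 0.066     ] [0.65973173 0.08835228 0.164     ]
0.106 [0.65948863 0.08790371 0.106     ] [[313.13951786 184.30271232]]
0.108 [0.65949702 0.08791918 0.108     ] [[313.14153932 183.7043599 ]]
0.11 [0.6595054  0.08793465 0.11      ] [[313.14356523 183.10469184]]
[[ 0.31192358 -0.21012264]
 [-0.2913645  -0.22635206]
 [ 0.00196153 -0.29769633]]
[[ 2.80186422 -1.89006286]
 [ 0.13384444 -2.77267636]
 [-2.61161748 -2.03715629]
 [-3.83932168 -0.10688449]
 [-2.8210326   1.89690917]
 [-0.14104566  2.79448852]
 [ 2.62241602  2.05210699]
 [ 3.84049187  0.11135719]
 [ 2.81020402 -1.88358497]]
```

The side view shows the lower ring at about (313.8,183.7) and the pin axis at that height at (313.1,183.7). I'll correct by about 1 mm and feel downward.

Call:
play_rows --pt "-1 1 -1 0 0" --pt "-1 1 -1 6 0" --pt "-1 1 -1 12 0" --pt "-1 1 -1 15 0" --pt "-1 1 -1 15 0"

```text
time: 7.98
ee_pos: [0.6552, 0.0016, 0.1728]
orientation: [-0.0, 0.724, 0.69, -0.0]
contact_force: [0.7, -0.7, -4.2]
width: 0.0099
gripper_force: 45.0
```

Call:
play_rows --pt "-1 0 0 1 0" --pt "-1 0 0 1 0"

```text
time: 8.22
ee_pos: [0.6553, 0.0016, 0.1722]
orientation: [0.0, 0.724, 0.69, 0.0]
contact_force: [-0.1, -0.1, -3.7]
width: 0.0101
gripper_force: 45.0
```

Call:
play_rows --pt "-1 0 0 1 0" --pt "-1 0 0 1 0"

```text
time: 8.48
ee_pos: [0.6553, 0.0016, 0.1711]
orientation: [-0.0, 0.724, 0.69, -0.0]
contact_force: [-0.2, 0.4, -3.9]
width: 0.0098
gripper_force: 45.0
```

Call:
play_rows --pt "-1 0 0 0.7 0" --pt "-1 0 0 0.7 0"

```text
time: 8.72
ee_pos: [0.6553, 0.0016, 0.1704]
orientation: [-0.0, 0.724, 0.69, -0.0]
contact_force: [-0.5, 0.1, -4.5]
width: 0.0094
gripper_force: 45.0
```

Call:
play_rows --pt "-1 0 0 0.7 0" --pt "-1 0 0 0.7 0"

```text
time: 8.98
ee_pos: [0.6553, 0.0016, 0.1698]
orientation: [0.0, 0.724, 0.69, -0.0]
contact_force: [-1.4, -1.3, -3.7]
width: 0.0099
gripper_force: 45.0
```

Call:
play_rows --pt "-1 0 0 0.5 0" --pt "-1 0 0 0.5 0"

```text
time: 9.22
ee_pos: [0.6552, 0.0016, 0.1691]
orientation: [-0.0, 0.724, 0.69, -0.0]
contact_force: [0.1, -0.7, -3.0]
width: 0.0098
gripper_force: 45.0
```

Call:
play_rows --pt "-1 0 0 0.5 0" --pt "-1 0 0 0.5 0"

```text
time: 9.48
ee_pos: [0.6553, 0.0016, 0.1687]
orientation: [0.0, 0.724, 0.69, -0.0]
contact_force: [-0.8, -2.6, -3.0]
width: 0.0097
gripper_force: 45.0
```

Call:
play_rows --pt "-1 0 0 0.5 0" --pt "-1 0 0 0.5 0"

```text
time: 9.72
ee_pos: [0.6553, 0.0016, 0.1682]
orientation: [0.0, 0.724, 0.69, -0.0]
contact_force: [-0.1, -1.9, -3.4]
width: 0.0094
gripper_force: 45.0
```

```bash
cat > f.py <<'E'
from h import *
from cell import robot
F=[];T=[]
for i in range(8):
  robot.capture('side');s=robot.observe();F.append(s['contact_force']);T.append(s['ft_torque'])
M=rot(s['orientation'])
print('F tool',(M.T@np.mean(F,0)).round(2),'T tool',(M.T@np.mean(T,0)).round(3));go(.654,-.0024,.1521,-2.8,s)
E
python3 f.py
```

```text
F tool [-2.57 -1.09  2.99] T tool [ 0.235 -0.581 -0.08 ]
shift [-4.1 -1.1 16.1] turn 0.02 | yang -2.78 pos [0.6553 0.0016 0.1682] F [-0.82 -1.95 -3.1 ] w 0.01 t 10.12 norm 17.0
```

Call:
play_rows --pt "-1 -0.6 -0.3 0 0" --pt "-1 -0.6 -0.3 1 0" --pt "-1 -0.6 -0.3 1 0"

```text
time: 10.5
ee_pos: [0.6549, 0.0013, 0.1671]
orientation: [-0.0, 0.724, 0.69, 0.0]
contact_force: [-0.5, 0.3, -3.3]
width: 0.01
gripper_force: 45.0
```

```bash
python3 f.py
```

```text
F tool [-0.02  0.45  4.05] T tool [ 0.061 -0.054 -0.005]
shift [-3.5 -0.8 15.2] turn 0.02 | yang -2.78 pos [0.655  0.0011 0.1673] F [ 1.04  0.5  -3.22] w 0.0097 t 10.9 norm 16.0
```

Call:
play_rows --pt "-1 0 0 1.5 0" --pt "-1 0 0 3 0" --pt "-1 0 0 3 0"

```text
time: 11.28
ee_pos: [0.6549, 0.0011, 0.164]
orientation: [-0.0, 0.724, 0.69, -0.0]
contact_force: [0.7, -0.2, -3.0]
width: 0.0096
gripper_force: 45.0
```

Call:
play_rows --pt "-1 0 0 1.5 0" --pt "-1 0 0 3 0" --pt "-1 0 0 3 0"

```text
time: 11.65
ee_pos: [0.6549, 0.0011, 0.161]
orientation: [-0.0, 0.724, 0.69, -0.0]
contact_force: [0.1, -0.2, -3.9]
width: 0.0094
gripper_force: 45.0
```

Call:
play_rows --pt "-1 0 0 1.5 0" --pt "-1 0 0 3 0" --pt "-1 0 0 3 0"

```text
time: 12.02
ee_pos: [0.6549, 0.0011, 0.1581]
orientation: [-0.0, 0.724, 0.69, -0.0]
contact_force: [-0.4, -0.6, -4.0]
width: 0.0098
gripper_force: 45.0
```

```bash
python3 f.py
```

```text
F tool [ 0.23 -0.13  4.01] T tool [ 0.07  -0.082  0.015]
shift [-3.5 -0.8  6.2] turn 0.01 | yang -2.79 pos [0.655  0.0011 0.1583] F [-0.39 -0.31 -4.77] w 0.0098 t 12.43 norm 7.0
```

Call:
play_rows --pt "-1 0 0 1.5 0" --pt "-1 0 0 3 0" --pt "-1 0 0 4.2 0" --pt "-1 0 0 4.2 0"

```text
time: 12.92
ee_pos: [0.6549, 0.0011, 0.1539]
orientation: [-0.0, 0.724, 0.69, -0.0]
contact_force: [-0.5, 0.4, -3.7]
width: 0.0099
gripper_force: 45.0
```

Call:
play_rows --pt "-1 0 0 0.7 0" --pt "-1 0 0 0.7 0"

```text
time: 13.18
ee_pos: [0.655, 0.0011, 0.1533]
orientation: [-0.0, 0.724, 0.69, -0.0]
contact_force: [-0.2, -0.3, -3.6]
width: 0.0095
gripper_force: 45.0
```

Call:
play_rows --pt "-1 0 0 0.5 0" --pt "-1 0 0 0.5 0"

```text
time: 13.42
ee_pos: [0.655, 0.0011, 0.1528]
orientation: [-0.0, 0.724, 0.69, -0.0]
contact_force: [-0.6, -0.5, -3.2]
width: 0.0093
gripper_force: 45.0
```

Call:
play_rows --pt "-1 0 0 0.4 0" --pt "-1 0 0 0.4 0"

```text
time: 13.68
ee_pos: [0.6549, 0.0011, 0.1524]
orientation: [-0.0, 0.724, 0.69, -0.0]
contact_force: [-0.7, 0.4, -4.0]
width: 0.0102
gripper_force: 45.0
```

```bash
python3 f.py
```

```text
F tool [ 0.07 -0.02  3.93] T tool [ 0.058 -0.063  0.009]
shift [-3.5 -0.8  0.3] turn 0.02 | yang -2.78 pos [0.655  0.0011 0.1524] F [ 0.18 -0.12 -3.74] w 0.0099 t 14.07 norm 4.0
```

Call:
play_rows --pt "-1 0 0 0.4 0" --pt "-1 0 0 0.4 0"

```text
time: 14.32
ee_pos: [0.655, 0.001, 0.1522]
orientation: [0.0, 0.724, 0.69, 0.0]
contact_force: [-0.5, 0.2, -1.6]
width: 0.0099
gripper_force: 45.0
```

Call:
play_rows --pt "-1 0 0 0.3 0" --pt "-1 0 0 0.3 0"

```text
time: 14.58
ee_pos: [0.6551, 0.001, 0.1521]
orientation: [0.0, 0.724, 0.69, 0.0]
contact_force: [0.3, -0.3, 0.4]
width: 0.0095
gripper_force: 45.0
```

```bash
python3 f.py
```

```text
F tool [-1.05 -0.8  -1.82] T tool [ 0.183  0.033 -0.038]
shift [-3.4 -0.9 -0.1] turn 0.01 | yang -2.79 pos [0.6551 0.001  0.152 ] F [-0.92 -2.14  3.05] w 0.0096 t 14.97 norm 4.0
```

Contact came at TCP z 0.152, exactly the expected home height. Now I'll release and back off upward.

Call:
play_rows --pt "-0.9 0 0 -0.3 0" --pt "-0.7 0 0 -0.3 0" --pt "-0.5 0 0 -0.3 0" --pt "-0.4 0 0 -0.3 0" --pt "-0.4 0 0 -0.3 0" --grip_force 5

```text
time: 15.6
ee_pos: [0.655, 0.0011, 0.152]
orientation: [0.0, 0.724, 0.69, 0.0]
contact_force: [-0.7, 0.3, 0.3]
width: 0.028
gripper_force: 0.0
```

Call:
play_rows --pt "-0.4 0 0 -15 0" --pt "-0.4 0 0 -40 0" --pt "-0.6 -20 0 -60 0" --pt "-1 -40 15 -70 0" --pt "-1 -58 40 -70 0"

```text
time: 16.23
ee_pos: [0.6928, -0.0595, 0.2251]
orientation: [0.001, 0.724, 0.69, 0.001]
contact_force: [-0.3, 0.0, -0.6]
width: 0.0022
gripper_force: 0.0
```

```bash
cat > arc.py <<'E'
import sys
from h import *
P=np.array([.6592,.0885]);r=.147
def pose(th,off):
    e,n=np.radians(-182.8+th),np.radians(-92.8+th)
    return [*(P+r*np.array([np.cos(e),np.sin(e)])+off*np.array([np.cos(n),np.sin(n)])),-92.8+th]
if __name__=='__main__':
    off=float(sys.argv[1]);z=float(sys.argv[2])
    for th in map(float,sys.argv[3:]):
        x,y,a=pose(th,off);print(th,end=' ');go(x,y,z,a)
E
python3 arc.py .030 .14 90; python3 - <<'E'
from h import *
from cell import robot
c=[robot.capture(n)['img'][:,:,::-1] for n in('top','side')]
cv2.imwrite('pics/v4.png',np.hstack([cv2.resize(c[0][140:340,230:430],(400,400)),cv2.resize(c[1][100:300,230:430],(400,400))]))
E
```

```text
90.0 shift [ -0.8 -11.1  85.1] turn 0.01 | yang -2.79 pos [ 0.6928 -0.0595  0.2251] F [-0.26  0.04 -0.55] w 0.0022 t 16.23 norm 86.0
```

View pics/v4.png

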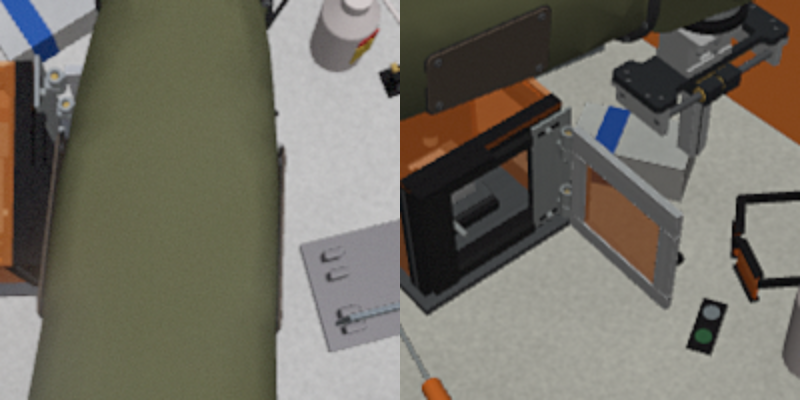

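Both knuckles sit on the pins and the door hangs open, with the gripper clear outside its outer face (far side).

Call:
play_rows --pt "-1 0 -5 30 0" --pt "-1 0 -8 60 0" --pt "-1 0 -10 80 0" --pt "-1 0 -10 85 0" --pt "-1 0 -10 85 0"

```text
time: 16.95
ee_pos: [0.6823, -0.0581, 0.1381]
orientation: [0.0, 0.724, 0.69, 0.0]
contact_force: [0.2, -0.1, 0.6]
width: 0.0003
gripper_force: 0.0
```

```bash
python3 arc.py .0175 .14 90 87 83 79 75 71
```

```text
90.0 shift [ -1.7 -12.8  -1.9] turn 0.02 | yang -2.78 pos [ 0.6823 -0.0581  0.1381] F [ 0.24 -0.13  0.65] w 0.0003 t 16.95 norm 13.0
87.0 shift [ -2.4 -20.5  -2. ] turn 3.02 | yang -2.78 pos [ 0.6823 -0.0581  0.1381] F [ 0.24 -0.13  0.65] w 0.0003 t 16.95 norm 21.0
83.0 shift [ -2.7 -30.8  -2. ] turn 7.02 | yang -2.78 pos [ 0.6823 -0.0581  0.1381] F [ 0.24 -0.13  0.65] w 0.0003 t 16.95 norm 31.0
79.0 shift [ -2.3 -41.1  -2. ] turn 11.02 | yang -2.78 pos [ 0.6823 -0.0581  0.1381] F [ 0.24 -0.13  0.65] w 0.0003 t 16.95 norm 41.0
75.0 shift [ -1.2 -51.4  -2. ] turn 15.02 | yang -2.78 pos [ 0.6823 -0.0581  0.1381] F [ 0.24 -0.13  0.65] w 0.0003 t 16.95 norm 51.0
71.0 shift [  0.7 -61.6  -2. ] turn 19.02 | yang -2.78 pos [ 0.6823 -0.0581  0.1381] F [ 0.24 -0.13  0.65] w 0.0003 t 16.95 norm 62.0
```

Call:
play_rows --pt "-1 -1 -6 0 0" --pt "-1 -2 -11 0 0" --pt "-1 -2 -15 0 1" --pt "-1 -2 -20 0 3" --pt "-1 -2.5 -26 0 5"

```text
time: 17.58
ee_pos: [0.6557, -0.0595, 0.1371]
orientation: [0.0, 0.754, 0.657, 0.0]
contact_force: [-0.5, 0.4, -0.0]
width: 0.0004
gripper_force: 0.1
```

```bash
python3 arc.py .0175 .138 83 80 76 72 68 64
```

```text
83.0 shift [-0.4 -4.2 -0.9] turn 1.87 | yang -7.93 pos [ 0.6557 -0.0595  0.1371] F [-0.48  0.37 -0.05] w 0.0004 t 17.57 norm 4.0
80.0 shift [ -0.9 -12.   -0.9] turn 4.87 | yang -7.93 pos [ 0.6557 -0.0595  0.1371] F [-0.48  0.37 -0.05] w 0.0004 t 17.57 norm 12.0
76.0 shift [ -0.9 -22.3  -0.9] turn 8.87 | yang -7.93 pos [ 0.6557 -0.0595  0.1371] F [-0.48  0.37 -0.05] w 0.0004 t 17.57 norm 22.0
72.0 shift [ -0.1 -32.6  -0.9] turn 12.87 | yang -7.93 pos [ 0.6557 -0.0595  0.1371] F [-0.48  0.37 -0.05] w 0.0004 t 17.57 norm 33.0
68.0 shift [  1.3 -42.8  -0.9] turn 16.87 | yang -7.93 pos [ 0.6557 -0.0595  0.1371] F [-0.48  0.37 -0.05] w 0.0004 t 17.57 norm 43.0
64.0 shift [  3.5 -52.9  -0.9] turn 20.87 | yang -7.93 pos [ 0.6557 -0.0595  0.1371] F [-0.48  0.37 -0.05] w 0.0004 t 17.57 norm 53.0
```

Call:
play_rows --pt "-1 -1 -10 0 4" --pt "-1 -1 -20 0 8" --pt "-1 0 -30 0 12" --pt "-1 1 -40 0 16" --pt "-1 3.5 -53 0 21"

```text
time: 18.2
ee_pos: [0.6034, -0.0489, 0.137]
orientation: [0.0, 0.862, 0.507, 0.0]
contact_force: [0.0, -0.0, -0.1]
width: 0.0006
gripper_force: 0.1
```

Call:
play_rows --pt "-1 -1 -10 0 4" --pt "-1 -1 -20.5 0 8" --pt "-1 -0.5 -31 0 12" --pt "-1 1 -41 0 16" --pt "-1 3 -51.5 0 20"

```text
time: 18.82
ee_pos: [0.5598, -0.0213, 0.1371]
orientation: [0.0, 0.937, 0.35, 0.0]
contact_force: [0.4, 0.6, -0.7]
width: 0.0003
gripper_force: 0.1
```

```bash
python3 arc.py .0175 .138 44 40 36 32 28 24
```

```text
44.0 shift [ 0.1  0.3 -0.9] turn -0.2 | yang -49.0 pos [ 0.5598 -0.0213  0.1371] F [ 0.41  0.63 -0.66] w 0.0003 t 18.82 norm 1.0
40.0 shift [ -0.8 -10.   -0.9] turn 3.8 | yang -49.0 pos [ 0.5598 -0.0213  0.1371] F [ 0.41  0.63 -0.66] w 0.0003 t 18.82 norm 10.0
36.0 shift [ -0.9 -20.3  -0.9] turn 7.8 | yang -49.0 pos [ 0.5598 -0.0213  0.1371] F [ 0.41  0.63 -0.66] w 0.0003 t 18.82 norm 20.0
32.0 shift [ -0.4 -30.6  -0.9] turn 11.8 | yang -49.0 pos [ 0.5598 -0.0213  0.1371] F [ 0.41  0.63 -0.66] w 0.0003 t 18.82 norm 31.0
28.0 shift [  0.9 -40.9  -0.9] turn 15.8 | yang -49.0 pos [ 0.5598 -0.0213  0.1371] F [ 0.41  0.63 -0.66] w 0.0003 t 18.82 norm 41.0
24.0 shift [  2.8 -51.   -0.9] turn 19.8 | yang -49.0 pos [ 0.5598 -0.0213  0.1371] F [ 0.41  0.63 -0.66] w 0.0003 t 18.82 norm 51.0
```

Call:
play_rows --pt "-1 -1 -10 0 4" --pt "-1 -1 -20.5 0 8" --pt "-1 -0.5 -31 0 12" --pt "-1 1 -41 0 16" --pt "-1 3 -51.5 0 20"

```text
time: 19.45
ee_pos: [0.5282, 0.0194, 0.1371]
orientation: [0.0, 0.983, 0.182, 0.0]
contact_force: [0.2, -0.2, -0.9]
width: 0.0003
gripper_force: 0.1
```

Call:
play_rows --pt "-1 -1 -10 0 4" --pt "-1 -1 -20.5 0 8" --pt "-1 -0.7 -28 0 11" --pt "-1 0 -36 0 14" --pt "-1 0 -36 0 14"

```text
time: 20.08
ee_pos: [0.5153, 0.0531, 0.1371]
orientation: [-0.0, 0.998, 0.063, 0.0]
contact_force: [0.2, -0.2, 0.8]
width: 0.0003
gripper_force: 0.0
```

```bash
python3 arc.py .0175 .138 10 8 6 4 2 0;python3 - <<'E'
from h import *
from cell import robot
c=[robot.capture(n)['img'][:,:,::-1] for n in('top','side')]
cv2.imwrite('pics/v5.png',np.hstack([cv2.resize(c[0][140:340,130:330],(400,400)),cv2.resize(c[1][80:280,170:370],(400,400))]))
E
```

```text
10.0 shift [ 0.2  0.4 -0.9] turn 0.01 | yang -82.79 pos [0.5153 0.0531 0.1371] F [ 0.17 -0.15  0.78] w 0.0003 t 20.07 norm 1.0
8.0 shift [-0.3 -4.8 -0.9] turn 2.01 | yang -82.79 pos [0.5153 0.0531 0.1371] F [ 0.17 -0.15  0.78] w 0.0003 t 20.07 norm 5.0
6.0 shift [-0.7 -9.9 -0.9] turn 4.01 | yang -82.79 pos [0.5153 0.0531 0.1371] F [ 0.17 -0.15  0.78] w 0.0003 t 20.07 norm 10.0
4.0 shift [ -0.8 -15.1  -0.9] turn 6.01 | yang -82.79 pos [0.5153 0.0531 0.1371] F [ 0.17 -0.15  0.78] w 0.0003 t 20.07 norm 15.0
2.0 shift [ -0.8 -20.3  -0.9] turn 8.01 | yang -82.79 pos [0.5153 0.0531 0.1371] F [ 0.17 -0.15  0.78] w 0.0003 t 20.07 norm 20.0
0.0 shift [ -0.6 -25.4  -0.9] turn 10.01 | yang -82.79 pos [0.5153 0.0531 0.1371] F [ 0.17 -0.15  0.78] w 0.0003 t 20.07 norm 25.0
```

View pics/v5.png

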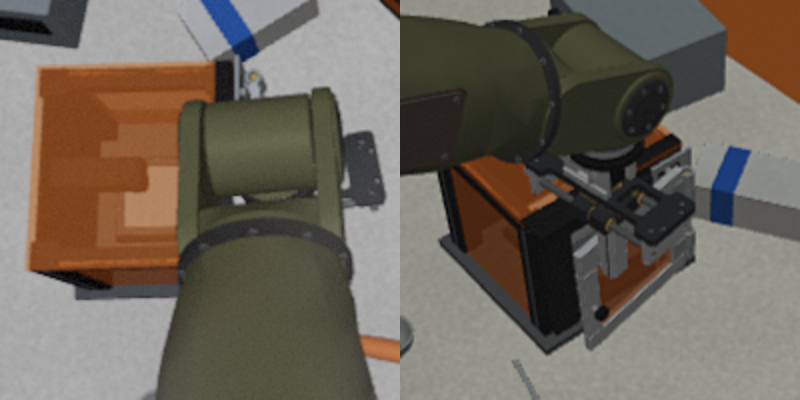

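The door has followed the finger to about 10° open and the knob faces outward. I'll close the rest slowly.

Call:
play_rows --pt "-1 -0.3 -5 0 2" --pt "-1 -0.7 -10 0 4" --pt "-1 -0.8 -15 0 6" --pt "-1 -0.8 -18 0 7" --pt "-1 -0.8 -18 0 7"

```text
time: 20.8
ee_pos: [0.5126, 0.0705, 0.1371]
orientation: [0.0, 1.0, 0.002, 0.0]
contact_force: [-0.1, -0.8, -0.7]
width: 0.0002
gripper_force: 0.0
```

Call:
play_rows --pt "-1 0 -2 0 1" --pt "-1 0 -4 0 2" --pt "-1 0 -4 0 2"

```text
time: 21.18
ee_pos: [0.5125, 0.0747, 0.1371]
orientation: [-0.0, 1.0, -0.016, 0.0]
contact_force: [-0.3, 0.6, -0.6]
width: 0.0005
gripper_force: 0.1
```

Call:
play_rows --pt "-1 0 -1 0 0.4" --pt "-1 0 -2 0 0.7" --pt "-1 0 -2 0 0.7"

```text
time: 21.55
ee_pos: [0.5126, 0.0766, 0.1371]
orientation: [0.0, 1.0, -0.022, 0.0]
contact_force: [-0.2, -0.2, -0.3]
width: 0.0005
gripper_force: 0.1
```

```bash
python3 f.py; python3 arc.py .0175 .138 0
```

```text
F tool [-0.12  0.17  0.06] T tool [-0.03  -0.149  0.004]
shift [144.7  72.7 -15.1] turn -89.69 | yang -92.49 pos [0.5126 0.0765 0.137 ] F [-0.19 -0.7  -0.33] w 0.0003 t 21.95 norm 163.0
0.0 shift [-1.1 -1.6 -1. ] turn 0.31 | yang -92.49 pos [0.5126 0.0765 0.137 ] F [-0.19 -0.7  -0.33] w 0.0003 t 21.95 norm 2.0
```

Call:
play_rows --pt "-1 0 -1 0 0.2" --pt "-1 0 -1 0 0.2"

```text
time: 22.2
ee_pos: [0.5126, 0.0776, 0.137]
orientation: [-0.0, 1.0, -0.023, -0.0]
contact_force: [-0.2, -0.7, 0.1]
width: 0.0005
gripper_force: 0.1
```

Call:
play_rows --pt "-1 0 -0.7 0 0" --pt "-1 0 -0.7 0 0"

```text
time: 22.45
ee_pos: [0.5127, 0.0783, 0.137]
orientation: [-0.0, 1.0, -0.023, 0.0]
contact_force: [-0.1, -0.1, 0.7]
width: 0.0006
gripper_force: 0.1
```

Call:
play_rows --pt "-1 0 -0.5 0 0" --pt "-1 0 -0.5 0 0"

```text
time: 22.7
ee_pos: [0.5127, 0.0788, 0.137]
orientation: [0.0, 1.0, -0.023, -0.0]
contact_force: [-0.4, -0.0, -0.4]
width: 0.0003
gripper_force: 0.1
```

```bash
python3 f.py; python3 arc.py .0175 .138 0
```

```text
F tool [-0.26 -0.04 -0.22] T tool [-0.036 -0.168 -0.01 ]
shift [145.   74.4 -15.1] turn -89.89 | yang -92.69 pos [0.5127 0.0788 0.137 ] F [-0.66 -0.49  0.92] w 0.0005 t 23.1 norm 164.0
0.0 shift [-1.1  0.6 -1. ] turn 0.11 | yang -92.69 pos [0.5127 0.0788 0.137 ] F [-0.66 -0.49  0.92] w 0.0005 t 23.1 norm 2.0
```

Call:
play_rows --pt "-1 0 -0.7 0 0" --pt "-1 0 -0.7 0 0"

```text
time: 23.35
ee_pos: [0.5127, 0.0792, 0.137]
orientation: [0.0, 1.0, -0.023, -0.0]
contact_force: [-0.2, -3.0, 0.7]
width: 0.0
gripper_force: 1.5
```

Call:
play_rows --pt "-1 0 -0.7 0 0" --pt "-1 0 -0.7 0 0"

```text
time: 23.6
ee_pos: [0.5127, 0.0793, 0.137]
orientation: [0.001, 1.0, -0.024, -0.0]
contact_force: [-1.5, -8.1, 0.6]
width: 0.0004
gripper_force: 4.5
```

Call:
play_rows --pt "-1 0 -0.5 0 0" --pt "-1 0 -0.5 0 0"

```text
time: 23.85
ee_pos: [0.5127, 0.0793, 0.137]
orientation: [0.001, 1.0, -0.024, -0.0]
contact_force: [-2.3, -13.2, 1.5]
width: 0.0006
gripper_force: 6.6
```

```bash
python3 f.py
```

```text
F tool [-1.3  12.81 -1.68] T tool [-2.103 -0.317 -0.052]
shift [145.   75.  -14.9] turn -89.91 | yang -92.71 pos [0.5127 0.0793 0.137 ] F [ -1.19 -13.19   1.94] w 0.0007 t 24.25 norm 164.0
```

The door is stopped on the seal. Backing away.

Call:
play_rows --pt "-1 0 2 0 0" --pt "-1 0 8 0 0" --pt "-1 0 20 0 0" --pt "-1 0 40 0 0" --pt "-1 0 60 -10 0"

```text
time: 24.88
ee_pos: [0.5095, 0.0197, 0.1466]
orientation: [-0.0, 1.0, -0.023, -0.001]
contact_force: [-0.5, 0.4, 0.7]
width: 0.0005
gripper_force: 0.0
```

Call:
play_rows --pt "-1 0 10 -50 0" --pt "-1 0 40 -90 0" --pt "-1 0 90 -110 0" --pt "-1 0 140 -110 0" --pt "-1 0 190 -110 0"

```text
time: 25.5
ee_pos: [0.5006, -0.1712, 0.2574]
orientation: [0.0, 1.0, -0.023, 0.0]
contact_force: [0.9, 0.3, -0.6]
width: 0.0007
gripper_force: 0.0
```

```bash
python3 - <<'E'
from h import *
from cell import robot
go(0,0,0)
c=[robot.capture(n)['img'][:,:,::-1] for n in('top','side')]
cv2.imwrite('pics/v6.png',np.hstack([cv2.resize(c[0][150:300,130:280],(400,400)),cv2.resize(c[1][100:260,180:340],(400,400))]))
E
```

```text
shift [-508.3 -147.5  257. ] turn 0 | yang -92.69 pos [ 0.5006 -0.1712  0.2574] F [ 0.89  0.35 -0.59] w 0.0007 t 25.5 norm 588.0
```

View pics/v6.png

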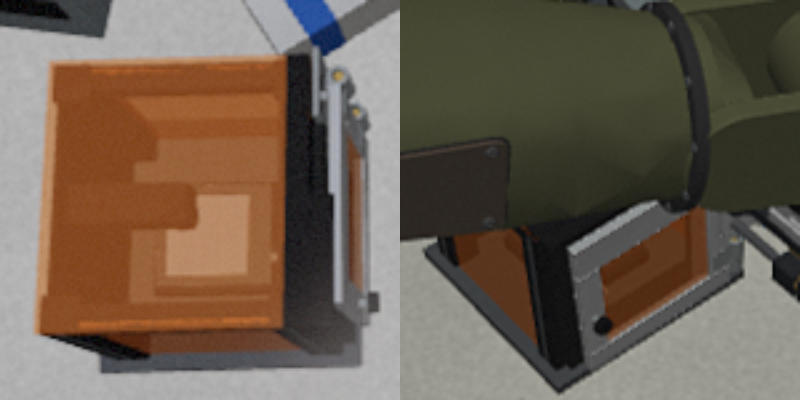

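The top view shows the door on its pins and closed against the front, with the knob at lower right. I'll check numerically whether it is fully shut.

```bash
python3 - <<'E'
from h import *
from cell import robot
c=robot.capture('top')['img'];cv2.imwrite('pics/top9.png',c[:,:,::-1])
g=cv2.cvtColor(c,cv2.COLOR_RGB2GRAY).astype(float)
hsv=cv2.cvtColor(c,cv2.COLOR_RGB2HSV)
pts=[];rf=[]
for v in range(186,262,4):
    row=g[v];u=np.arange(246,264);d=np.diff(row[u[0]:u[-1]+1]);
    seg=row[246:262];k=np.argmax(d[:14]);
    # dark->bright edge, half-level crossing
    lo,hi=seg[max(0,k-2)],seg[k+1:k+3].max();h=(lo+hi)/2
    j=next(i for i in range(max(0,k-2),len(seg)-1) if seg[i]<h<=seg[i+1]);pts.append((246+j+(h-seg[j])/(seg[j+1]-seg[j]),v))
    if v%16==10:print(v,seg.astype(int))
    r=hsv[v,225:246,2].astype(float);rr=c[v,225:246,0].astype(float);h=(rr[:5].mean()+rr[-5:].mean())/2
    j=next(i for i in range(20) if rr[i]>=h>rr[i+1]);rf.append((225+j+(rr[j]-h)/(rr[j]-rr[j+1]),v))
for name,p,z in(('doorback',pts,lambda f:.185-.004*f),('roof',rf,lambda f:.198)):
    p=np.array(p);W=np.array([onz('top',q,z((q[1]-186)/76)) for q in p])
    k=np.polyfit(W[:,0],W[:,1],1);res=W[:,1]-np.polyval(k,W[:,0])
    print(name,'angle',np.degrees(np.arctan(k[0])).round(2),'res mm',(res*1e3).round(1))
E
```

```text
186 [ 30 118 147 119 124 144 131 145 171 169 173 152 107 100  67  98]
202 [ 12  20  34  22  31   8  64 142 170 170 176 155  88  80  75  75]
218 [ 16  21  34  31  24  23  22 131 172 168 173 156  95  80  73  46]
234 [ 29  38  34  33  38  31  36  30  40 136 175 154 102  85  78  54]
250 [ 40  25  40  44  37  40  42  41  51 131 175 163 118  83  83  66]
doorback angle 2.22 res mm [ 6.5  7.2 -4.1 -3.4 -2.5 -2.  -1.5 -0.8 -0.1  0.3 -2.8 -2.2 -1.3 -0.5
  0.1  0.7  1.4  2.1  2.8]
roof angle -2.63 res mm [-0.6  0.3  0.2 -0.  -0.1  0.2  0.3  0.1 -0.1 -0.1  0.1 -0.1 -0.2 -0.2
  0.3  0.2  0.   0.  -0.2]
```

```bash
python3 - <<'E'
from h import *
g=cv2.cvtColor(cv2.imread('pics/top9.png'),cv2.COLOR_BGR2GRAY).astype(float)
P=[]
for v in range(198,262,2):
    s=g[v,255:262];h=130;j=next(i for i in range(6) if s[i]>=h>s[i+1]);P.append((255+j+(s[j]-h)/(s[j]-s[j+1]),v))
P=np.array(P);print(P[::4,0].round(2))
for sag in(0,.004):
    W=np.array([onz('top',q,.185-sag*(q[1]-186)/76) for q in P]);k=np.polyfit(W[:,0],W[:,1],1)
    print(sag,np.degrees(np.arctan(k[0])),(1e3*(W[:,1]-np.polyval(k,W[:,0]))).round(1)[::3],W[0],W[-1])
E
```

```text
[257.34 257.34 257.38 257.41 257.43 257.58 257.58 257.8 ]
0 -2.073964530755114 [-0.2 -0.  -0.   0.   0.1  0.2  0.2  0.1  0.1 -0.1 -0.1] [0.60857767 0.0883093  0.185     ] [0.48048008 0.0929731  0.185     ]
0.004 -2.2834555896086064 [-0.2 -0.  -0.   0.   0.1  0.2  0.2  0.1  0.1 -0.1 -0.1] [0.60877583 0.08839256 0.18436842] [0.4811422  0.09350695 0.18110526]
```

```bash
python3 -c "
from cell import robot
print(robot.job_done())"
```

```text
the job is handed in; nothing more can be done
None
```

The door is hung fully home on both hinge pins and swung shut against the seal, within about half a degree by camera; I handed the job in at about 26 s, arm clear and bystanders untouched, though the final push on the seal reached about 13 N, above your 5 N guide but under the 30 N limit.

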